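Refit the chuck guard of the repair-bench lathe

TASK

The little lathe is nearly ready to run: take the chuck key that was left standing in the chuck and put it in the red tool tray. Then lower the yellow guard over the chuck so that the steel tongue on its side goes straight into the slot of the interlock switch, without forcing or dropping it, until the guard stands fully home in the lathe's pan. Finally press the blue reset button on the headstock; leave the other things on the bench where they are.

Things in the scene. Friction and masses are not known exactly. Their poses are not given: they have to be found in the camera images.
- key_hub (a point): Chuck key's dark square hub (16 mm along x, 20 along y, 18 high), its centre; the cross-bar (8 mm thick, 74 long) passes through along y; z up the stem. The key stands upright in the chuck at the start, hub 66 mm above the chuck's top, its lowest 20 mm loosely in the chuck's hole: it comes out freely straight up. Key's top 9 mm above this point, its foot 86 mm below.
- key_center (a point): Middle of the steel T-handled chuck key (95 mm long, 12 mm stem, about 130 g), on its stem's axis, 38.5 mm below the hub's centre. Same axes as the hub.
- tray: Red plastic open tool tray, fixed on the bench, empty, 160 mm (x) by 200 mm (y), 32 mm high, walls and floor about 4 mm. Origin at the centre of its underside.
- guard_handle (a point): Centre of the black bar handle on the roof of the loose yellow guard. The bar lies along the guard's y: 84 mm long, 14 mm wide (x), 12 mm high, on a foot near each end; this point is 34 mm above the roof, 184 mm above the guard's lower edge and nearly above the centre of mass. The guard's x points to the side that carries the tongue.
- guard_center (a point): Middle of the yellow lift-off chuck guard, half-way up, 75 mm above its lower edge and 109 mm below the handle. An arched sheet cover, 150 mm (x) by 90 mm (y) by 150 mm high without the handle, walls 3 mm, open below and at both y ends, about 500 g. It stands upright on the bench at the start.
- tongue_tip (a point): Centre of the lower end of the guard's steel tongue, which hangs straight down from an arm outside the guard's +x wall: 20 mm wide (y), 4 mm thick (x), slimmer in the last 5 mm, 43 mm long below the arm. It is 111 mm in +x of the handle's centre, 119 mm below it, and 65 mm above the guard's lower edge. Axes of the guard.
- slot (a point): Centre of the mouth of the slot in the top of the interlock switch (yellow body, black head 42 mm square) fixed to the lathe. Slot 23 mm (y) by 7 mm (x), 41 mm deep straight down, mouth bevelled 3 mm. Lathe axes: z up, x from chuck to switch, y to the headstock. Guard home: tongue's lower end 31 mm below this point, guard's x and y along the lathe's.
- guard_seat (a point): Point on the lathe's pan floor, 6 mm above the bench, where the middle of the guard's underside belongs: 115 mm in -x of the slot, 96 mm below its mouth; lathe axes. Highest thing under the guard: the chuck (75 mm across, axis along y), its top 127 mm above this point. Green headstock (150 mm high, 172 with its buttons) from 58 mm in +y on; carriage beyond 70 mm in -y.
- reset (a joint): Travel of the blue reset button, m: 0 released, 0.006 fully down. Sprung, about 5 N fully down; springs back when let go.
- reset_top (a point): Centre of the top face of the round blue reset button (28 mm across) that faces up on the black panel on top of the headstock; z up; moves down with it. The red mushroom beside it is the stop button.
- film_can: Bystander: flat round aluminium film can, 74 mm across, 20 mm high; origin under its centre.
- cine_camera: Bystander: grey cine camera with black pistol grip lying on its side, about 250 x 180 mm, 53 mm high; origin under its body's centre.
- brass_cup: Bystander: brass cup, 68 mm across, 75 mm high; origin under its centre.
- loupe: Bystander: black eye loupe, 46 mm across, 46 mm high; origin under its centre.
- driver: Bystander: screwdriver 170 mm long, lying along its x; origin under its middle.
There are look-alikes about, which are no part of the job. Of the things shaped like the part that bears key_hub, the dark steel one is meant.

How it is judged (in metres and radians):
On the way, in this order (a step that is already met when the one before it is completed fails the run):
1. the chuck key has been put in the tool tray and let go (x of key_center in the frame of tray between -0.085 and 0.085 m and y of key_center in the frame of tray between -0.105 and 0.105 m and height (world z) of key_center below 0.06 m and contact force between key and the fingers below 0.1 N), for 0.2 s.
2. the guard stands home in the lathe's pan with its tongue in the switch, and has been let go (z of tongue_tip in the frame of slot below -0.028 m and horizontal distance between tongue_tip and slot below 0.005 m and angle between tongue_tip's own z axis and vertical below 0.05 rad and angle between the x axis of tongue_tip and the x axis of slot, either way round below 0.12 rad and contact force between guard and the fingers below 0.1 N), for 0.2 s.
3. the blue reset button has been pressed down (value of joint reset above 0.004 m), for 0.04 s.
At the end, for the whole second after the job is handed in: Guard at rest in the pan, tilt under 0.05 rad, tongue 28 mm or more down the slot (home is 31), within 5 mm of its centre, turned under 0.12 rad from the lathe; key at rest in the tray (middle inside its outline, under 60 mm high); reset button pressed and sprung back (z of tongue_tip in the frame of slot below -0.028 m and horizontal distance between tongue_tip and slot below 0.005 m and angle between tongue_tip's own z axis and vertical below 0.05 rad and angle between the x axis of tongue_tip and the x axis of slot, either way round below 0.12 rad and linear speed of each of guard, key below 0.02 m/s and x of key_center in the frame of tray between -0.085 and 0.085 m and y of key_center in the frame of tray between -0.105 and 0.105 m and height (world z) of key_center below 0.06 m and value of joint reset below 0.002 m); the robot touches nothing.
It fails at once if the guard is dropped (moves faster than 0.4 m/s with the fingers off it) (contact force between guard and the fingers below 0.1 N and linear speed of guard above 0.4 m/s).
It fails at once if the guard is forced against the lathe or its switch (more than 45 N) (contact force between guard and lathe above 45 N).
It fails at once if the guard is tipped over (angle between tongue_tip's own z axis and vertical above 0.7 rad).
It fails at once if a listed bystander is shifted by more than 40 mm (distance of any of cine_camera, film_can, brass_cup, loupe, driver from where it was at the start of the episode above 0.04 m).
It also fails if it takes over 72 s, if anything falls off the work surface, if the arm or the gripper's body presses on something with over 40 N, if the wrist force passes 120 N, or if a joint passes its speed limit or range.

ROBOT

A 6-joint arm with a two-finger parallel gripper is mounted at the origin on the work surface. World frame = base frame: x ahead of the robot, y to its left, z up, the work surface at z = 0. Lengths are in m, angles in degrees, forces in N, time in s.
With the tool pointing down it reaches from about 0.3 to 0.75 m from the base axis. Payload 8.5 kg.
Tool frame: the origin (TCP) lies at the very end of the fingers, on their centre line; the grasp point (between the pads) lies 19 mm behind it; z points along the fingers, y is the line along which they close (so a half turn about z gives the same grasp; the last joint's range is limited). The gripper opens to 85 mm and grips with 20 to 120 N. Pads are 22 mm wide; open, the fingers measure 114 mm over their backs; the gripper's body (76 mm by 85 mm) begins 54 mm behind the grasp point. The pads swing forward as they close: fully open they stand 13 mm farther back than shut.
Start: joints at [-89.628, 21.807, 74.336, -0, 83.858, -12.336], TCP at [0.121, -0.537, 0.21] pointing down, gripper open.
Joint ranges: [-178.18, 178.18], [-50.72, 133.34], [12.68, 142.11], [-81.47, 261.47], [9.98, 163.14], [-165.26, 165.26]. Speed limits (degrees/s): [136.94, 136.94, 180, 180, 180, 180].

INTERFACE

Orientations are given as a 3x3 rotation matrix whose columns are the frame's x, y, z axes.
In Python, from rig import env, optics, spotter gives the robot as it stands.
- The arm moves only by the shell command python3 -m crank 'ROWS' [FORCE]. ROWS is JSON, one flat list of numbers, 5 for each row, row after row: the finger opening in cm, from 0 to 8.54, then the shift along the tool's x, y, z in cm, then the turn about the tool's z in rad. A call has exactly 8 rows; each row shifts and turns the commanded pose from where the row before left it, along the tool's axes as they then stand; what a row does not reach is not made up. A row lasts 1/12 s, in which the tool goes at most 41.7 mm and 7.16 degrees, less where a joint would pass 70% of its speed; a pose out of reach is approached as far as the arm can. A call is refused whole if a number of a shift passes 4.17 or a number of a turn 0.125, either way. A call with a gripper value outside its range is refused whole. The fingers move at their own pace and stop on an object; FORCE is the grip in N (left out, the last holds). Time passes only in rows, so rows that do not move let the fingers close, or fill a call up. It gives the time, the measured TCP pose, the force, the opening and the grip force at its end, in the units of the state.
- env.observe(): the state, without advancing time (a new reading comes with each control period).
- optics.get_image(name): name is "side" or "top" or "wrist"; returns a dict with "color" (420x560x3 uint8, red, green, blue), "intrinsics" (3x3 intrinsics, pixels), "pose" (4x4, takes a point from camera to world coordinates). Camera axes: x right, y up, looking along -z (the intrinsics and any distortion apply to the point x, -y, -z); pixel columns grow to the right and rows downward; lengths in m; the calibration is good to about 2 mm. A picture is of the moment at which its call begins. There is no depth.
- env.close_job(): hands the job in; it is judged then, once.
Trained networks look in a picture, given as the dict that the camera call returned (one of the last four; its "shot" number tells which), for a name from the list of things; names that differ only in an ending like _2 or _b are one class to them, and where a whole thing is asked for, a point or a joint stands for the part that bears it (a point fixed in the world has none). Each returns a list of dicts, best first, with "score" (0 to 1); they miss things now and then, are a little off and sometimes report something else, mostly with a low value. They report only what shows in the picture. A call takes as long as a camera call. They do not tell look-alikes from the thing itself.
- spotter.look_for(picture, query): "at" ([column, row] as shares, 0 to 1, of the picture: columns of its width, rows of its height, amid what is visible of it).
The state is a dict: "time_s": time; "q": joint angles; "qvel": joint speeds; "joint_efforts": joint torques, N m; "position": TCP position; "tool_rot": TCP orientation; "ft_force": force on the tool from outside, world axes, zero at the start; "wrist_torque": the same for the moment, N m; "grip_width": finger opening in m; "gripper_force": force on a finger pad.
Only numpy, scipy, OpenCV 4.12 (cv2) and the standard library are available. Lean on these libraries where they do the work, as an engineer would, in place of code of your own. Each camera call takes 0.05 s, during which the arm holds its last target. There are 200 camera calls.

## Working session

There is one attempt and no reset: what is moved stays moved. The work goes in short steps, Python scripts to look and compute and a shell command to move; the robot and the scene stay as the last step left them, time stands still between calls to the robot, and variables do not carry over. Pictures are saved under pics/ and viewed, at most 10 in all, crops included, and the job is handed in when it is done.

```bash
ls; mkdir -p pics
cat > h.py <<'E'
import numpy as np, cv2, json
from rig import env, optics, spotter
def shot(n,save=None):
    p=optics.get_image(n)
    if save: cv2.imwrite('pics/'+save,p['color'][:,:,::-1])
    return p
def ray(p,at):
    h,w=p['color'].shape[:2]; K=np.array(p['intrinsics']);T=np.array(p['pose'])
    d=np.linalg.inv(K)@[at[0]*w,at[1]*h,1]; d=np.array([d[0],-d[1],-d[2]])
    d=T[:3,:3]@d; return T[:3,3],d/np.linalg.norm(d)
def atz(p,at,z):
    o,d=ray(p,at); return o+d*(z-o[2])/d[2]
def tri(rs):
    A=sum(np.eye(3)-np.outer(d,d) for o,d in rs); b=sum((np.eye(3)-np.outer(d,d))@o for o,d in rs)
    return np.linalg.solve(A,b)
def proj(p,X):
    T=np.array(p['pose']);c=T[:3,:3].T@(np.array(X)-T[:3,3]);u=np.array(p['intrinsics'])@[c[0],-c[1],-c[2]];return u[:2]/u[2]
E
python3 - <<'E'
from h import *
np.set_printoptions(precision=3,suppress=True)
a=shot('side','s0.png');b=shot('top','t0.png')
for p in (a,b): print(p['pose'],p['intrinsics'])
for n in ['key_hub','key_center','tray','guard_handle','guard_center','tongue_tip','slot','guard_seat','reset_top','cine_camera','brass_cup','film_can','loupe','driver']:
    for nm,p in(('s',a),('t',b)):
        print(n,nm,[(round(r['score'],2),np.round(np.array(r['at'])*[560,420]).tolist()) for r in spotter.look_for(p,n)[:3]])
cv2.imwrite('pics/both.png',cv2.resize(np.hstack([a['color'],b['color']])[:,:,::-1],(800,300)))
print(env.observe())
E
```

```text
pics
[[ 0.962  0.174 -0.212  0.273]
 [-0.274  0.565 -0.778 -1.078]
 [-0.015  0.806  0.591  1.005]
 [ 0.     0.     0.     1.   ]] [[466.751   0.    272.219]
 [  0.    466.751 209.889]
 [  0.      0.      1.   ]]
[[ 0.006  0.997 -0.075  0.468]
 [-1.     0.007  0.007  0.042]
 [ 0.007  0.075  0.997  1.822]
 [ 0.     0.     0.     1.   ]] [[541.806   0.    286.537]
 [  0.    541.806 206.493]
 [  0.      0.      1.   ]]
key_hub s [(0.63, [311.0, 303.0]), (0.61, [289.0, 199.0]), (0.49, [254.0, 185.0])]
key_hub t [(0.46, [280.0, 187.0]), (0.38, [202.0, 168.0])]
key_center s [(0.69, [297.0, 201.0]), (0.54, [308.0, 301.0]), (0.48, [256.0, 186.0])]
key_center t [(0.66, [282.0, 189.0]), (0.62, [382.0, 210.0]), (0.51, [199.0, 208.0])]
tray s [(0.87, [213.0, 219.0])]
tray t [(0.94, [221.0, 264.0]), (0.56, [470.0, 262.0])]
guard_handle s [(0.7, [240.0, 313.0])]
guard_handle t [(0.76, [376.0, 268.0])]
guard_center s [(0.78, [242.0, 317.0])]
guard_center t [(0.93, [378.0, 263.0])]
tongue_tip s [(0.56, [240.0, 316.0])]
tongue_tip t [(0.63, [376.0, 267.0])]
slot s [(0.88, [306.0, 242.0])]
slot t [(0.8
[... 460 characters left out ...]
])]
loupe s [(0.46, [291.0, 199.0]), (0.45, [266.0, 176.0])]
loupe t [(0.47, [171.0, 186.0])]
driver s []
driver t [(0.71, [473.0, 259.0]), (0.3, [439.0, 202.0])]
{'time_s': 1.5, 'q': array([-89.626,  21.807,  74.336,   0.001,  83.857, -12.335]), 'qvel': array([-0.018,  0.131,  0.073,  0.008,  0.052,  0.018]), 'joint_efforts': array([ -0.002, -44.833, -23.146,  -0.   ,   0.001,   0.   ]), 'position': array([ 0.121, -0.537,  0.21 ]), 'tool_rot': array([[ 0.976,  0.22 ,  0.   ],
       [ 0.22 , -0.976, -0.   ],
       [ 0.   ,  0.   , -1.   ]]), 'ft_force': array([ 0.233,  0.477, -0.273]), 'wrist_torque': array([ 0.015, -0.019,  0.081]), 'gripper_force': 0.0, 'grip_width': 0.08532493514987702}
```

View pics/s0.png

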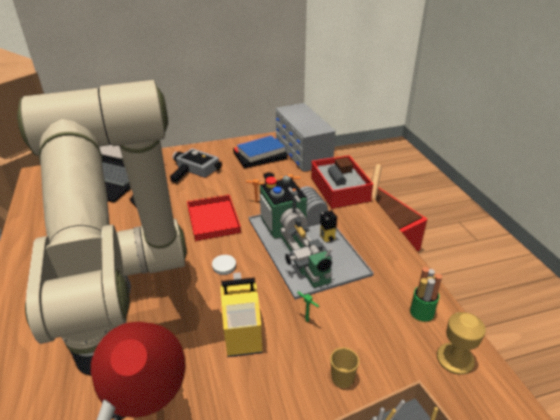

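View pics/t0.png

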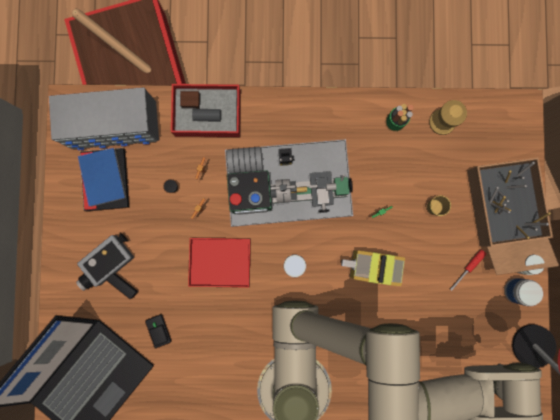

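Run:
```python
import cv2,numpy as np
t=cv2.imread('pics/t0.png');s=cv2.imread('pics/s0.png')
A=cv2.resize(t[135:285,220:420],(800,600),interpolation=cv2.INTER_CUBIC)
cv2.imwrite('pics/tc.png',A)
cv2.imwrite('pics/sc.png',cv2.resize(s[165:365,200:380],(540,600),interpolation=cv2.INTER_CUBIC))
```

```text
(no output)
```

View pics/tc.png

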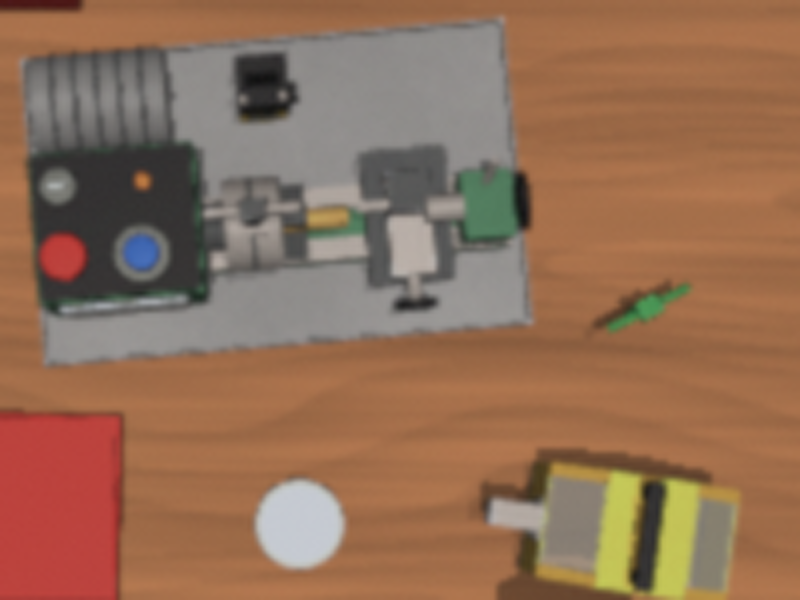

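View pics/sc.png

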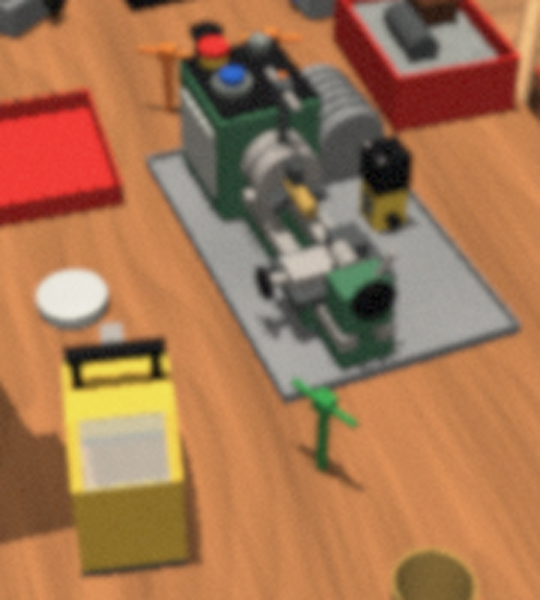

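Run:
```python
from h import *
np.set_printoptions(precision=4,suppress=True)
a=shot('side');b=shot('top');S=np.array([560,420])
def T(c,dz): return np.array(c)/4+[220,135]
for n,ct,cs,z in [('hub',(252,208),(285,88),.199),('slot',(262,78),(385,158),.102),('handle',(650,536),(118,350),.184),('reset',(141,252),(232,73),.178)]:
    pt=(np.array(ct)/4+[220,135])/S; ps=(np.array(cs)/3+[200,165])/S
    print(n,tri([ray(a,ps),ray(b,pt)]),'t',atz(b,pt,z),'s',atz(a,ps,z))
def g(c,z): return atz(b,(np.array(c)/4+[220,135])/S,z)
def yaw(p,q,z): d=g(q,z)-g(p,z); return np.degrees(np.arctan2(d[1],d[0]))
print('panY',yaw((503,18),(25,60),.006),yaw((530,322),(45,364),.006),'panx',yaw((530,322),(503,18),.006))
print('guard x',yaw((738,490),(548,465),.15),'handle',yaw((645,588),(655,485),.19),'bar',yaw((300,205),(205,212),.199))
tt=np.array([221,263])/S; print('tray',atz(b,tt,.03))
print('film',atz(b,np.array([293,264])/S,.02))
```

```text
hub [0.6501 0.0417 0.1973] t [0.6488 0.0419 0.199 ] s [0.6504 0.0392 0.199 ]
slot [0.7657 0.035  0.0872] t [0.7644 0.0346 0.102 ] s [0.7563 0.0171 0.102 ]
handle [ 0.4063 -0.2598  0.1826] t [ 0.4044 -0.2592  0.184 ] s [ 0.408  -0.2616  0.184 ]
reset [0.6186 0.1265 0.1678] t [0.6168 0.1262 0.178 ] s [0.6153 0.1117 0.178 ]
panY 95.5237976935371 95.3376225925846 panx 4.916621148379701
guard x 82.88817676342815 handle -5.974945580947112 bar 94.6490754214138
tray [0.4148 0.2441 0.03  ]
film [0.4127 0.0071 0.02  ]
```

```bash
cat > rel.py <<'E'
import sys; from h import *
s=env.observe(); R=np.array(s['tool_rot']); t=[float(v) for v in sys.argv[1:4]]
y=np.degrees(np.arctan2(R[1,0],R[0,0]))
print('shift cm',np.round(R.T@(np.array(t)-s['position'])*100,2),'yaw',y.round(2),'pos',np.round(s['position'],4),'t',s['time_s'],'w',s['grip_width'],'turn',np.round(-np.radians((float(sys.argv[4])-y+180)%360-180),3) if len(sys.argv)>4 else '', 'q6',s['q'][5])
E
R='[5,0,0,-0.6,-0.09, 5,0,0,-0.6,-0.09, 5,0,0,-0.6,-0.09, 5,0,0,-0.6,-0.09, 5,0,0,-0.6,-0.09, 5,0,0,-0.6,-0.09, 5,0,0,-0.6,-0.09, 5,0,0,-0.6,-0.09]' 
python3 -m crank '[5,0,0,-0.6,-0.09, 5,0,0,-0.6,-0.09, 5,0,0,-0.6,-0.09, 5,0,0,-0.6,-0.09, 5,0,0,-0.6,-0.09, 5,0,0,-0.6,-0.09, 5,0,0,-0.6,-0.09, 5,0,0,-0.6,-0.09]' 60
python3 -m crank '[5,0,0,-0.6,-0.09, 5,0,0,-0.6,-0.09, 5,0,0,-0.6,-0.09, 5,0,0,-0.6,-0.09, 5,0,0,-0.6,-0.09, 5,0,0,-0.6,-0.09, 5,0,0,-0.6,-0.09, 5,0,0,-0.6,-0.09]'
python3 rel.py 0.6495 0.0418 0.30 95
```

```text
time_s: 2.27
position: [0.121, -0.5365, 0.2582]
tool_rot: [[0.585, 0.811, 0.0], [0.811, -0.585, 0.0], [0.0, -0.0, -1.0]]
ft_force: [0.2, -0.2, -0.5]
grip_width: 0.0502
gripper_force: 0.0
time_s: 2.93
position: [0.121, -0.5365, 0.3062]
tool_rot: [[-0.095, 0.995, 0.0], [0.995, 0.095, 0.0], [0.0, 0.0, -1.0]]
ft_force: [-0.1, 0.3, -0.3]
grip_width: 0.0499
gripper_force: 0.0
shift cm [52.53 58.12  0.62] yaw 95.47 pos [ 0.121  -0.5365  0.3062] t 2.9333 w 0.04993507192057894 turn 0.008 q6 -95.09746176985614
```

```bash
for i in 1 2 3; do
python3 -m crank '[5,2.19,2.42,0,0, 5,2.19,2.42,0,0, 5,2.19,2.42,0,0, 5,2.19,2.42,0,0, 5,2.19,2.42,0,0, 5,2.19,2.42,0,0, 5,2.19,2.42,0,0, 5,2.19,2.42,0,0]' |grep pos; done
python3 rel.py 0.6495 0.0418 0.30 95
python3 - <<'E'
from h import *
np.set_printoptions(precision=4,suppress=True)
w=shot('wrist','w1.png'); print(w['pose'],w['intrinsics'])
for n in ['key_hub','slot','reset_top']:
    for r in spotter.look_for(w,n)[:2]: print(n,round(r['score'],2),np.array(r['at'])*[560,420],atz(w,r['at'],{'k':.208,'s':.102,'r':.178}[n[0]]))
E
```

```text
position: [0.2986, -0.3431, 0.3061]
position: [0.4756, -0.1509, 0.3061]
position: [0.6524, 0.0412, 0.3059]
shift cm [ 0.09 -0.29  0.59] yaw 95.22 pos [0.6524 0.0412 0.3059] t 4.9333 w 0.050407264698594044 turn 0.004 q6 -11.967578119473835
[[ 0.9958 -0.0879 -0.0248  0.648 ]
 [ 0.0913  0.9598  0.2654  0.1083]
 [ 0.0005 -0.2666  0.9638  0.4706]
 [ 0.      0.      0.      1.    ]] [[371.3728   0.     277.4922]
 [  0.     371.3728 205.3263]
 [  0.       0.       1.    ]]
key_hub 0.58 [272.776 191.31 ] [0.6504 0.0462 0.208 ]
key_hub 0.37 [209.328 366.996] [ 0.6109 -0.1085  0.208 ]
slot 0.72 [299.32 142.8 ] [0.6731 0.0723 0.102 ]
reset_top 0.69 [241.976  71.61 ] [0.6198 0.128  0.178 ]
```

View pics/w1.png

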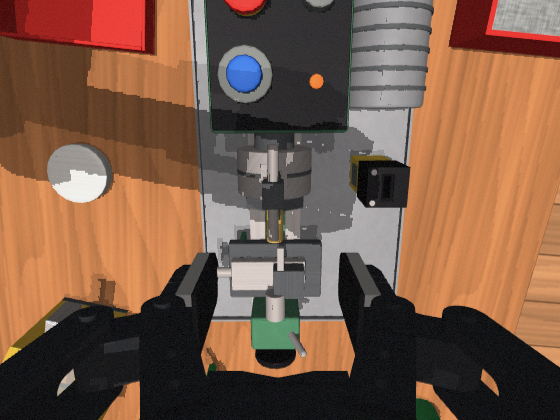

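Run:
```python
from h import *
w=shot('wrist');S=np.array([560,420])
f=lambda c,z:np.round(atz(w,np.array(c)/S,z),4)
print('bar',f((273,150),.203),f((275,240),.203)); print('hubtop',f((272,184),.208)); print('slot',f((387,186),.102),'reset',f((244,73),.178))
print('pan',f((410,110),.006),f((398,317),.006),f((193,20),.006),f((205,317),.006))
print('head edges',f((381,160),.102),f((403,160),.102),f((407,206),.102))
```

```text
bar [0.6471 0.0743 0.203 ] [0.6547 0.0061 0.203 ]
hubtop [0.6485 0.0506 0.208 ]
slot [0.7652 0.0363 0.102 ] reset [0.6205 0.126  0.178 ]
pan [0.8076 0.1134 0.006 ] [ 0.8437 -0.1679  0.006 ] [0.543  0.1886 0.006 ] [ 0.5721 -0.1932  0.006 ]
head edges [0.7548 0.0619 0.102 ] [0.7766 0.0639 0.102 ] [0.7893 0.0174 0.102 ]
```

```bash
python3 -m crank '[4,0,-0.2,1.57,0, 4,0,0,1.57,0, 4,0,0,1.57,0, 4,0,0,1.57,0, 4,0,0,1.57,0, 4,0,0,1.57,0, 4,0,0,1.57,0, 4,0,0,1.57,0]' |egrep 'pos|ft'
python3 -m crank '[0.5,0,0,0,0, 0.5,0,0,0,0, 0.5,0,0,0,0, 0.5,0,0,0,0, 0.5,0,0,0,0, 0.5,0,0,0,0, 0.5,0,0,0,0, 0.5,0,0,0,0]' 60
python3 -m crank '[0.5,0,0,-0.5,0, 0.5,0,0,-1,0, 0.5,0,0,-1.5,0, 0.5,0,0,-2,0, 0.5,0,0,-2,0, 0.5,0,0,-2,0, 0.5,0,0,-2,0, 0.5,0,0,-1,0]' 60
python3 rel.py 0.415 0.244 0.11
```

```text
position: [0.649, 0.0382, 0.1804]
ft_force: [-0.2, 0.4, -0.7]
time_s: 6.52
position: [0.6499, 0.0395, 0.181]
tool_rot: [[-0.091, 0.996, 0.001], [0.996, 0.091, -0.0], [-0.0, 0.001, -1.0]]
ft_force: [-0.1, -0.4, 3.2]
grip_width: 0.0134
gripper_force: 59.0
time_s: 7.18
position: [0.6499, 0.0396, 0.3039]
tool_rot: [[-0.091, 0.996, 0.004], [0.996, 0.091, -0.0], [-0.001, 0.004, -1.0]]
ft_force: [0.6, 0.4, -1.4]
grip_width: 0.0134
gripper_force: 58.7
shift cm [ 22.51 -21.61  19.29] yaw 95.22 pos [0.6499 0.0396 0.3039] t 7.1833 w 0.013350779084416887 turn  q6 -12.136221357000492
```

```bash
python3 -m crank '[0.5,2.5,-2.4,0,0, 0.5,2.8,-2.7,0,0, 0.5,2.9,-2.8,0,0, 0.5,2.9,-2.8,0,0, 0.5,2.9,-2.8,0,0, 0.5,2.9,-2.8,0,0, 0.5,2.8,-2.7,0,0, 0.5,2.4,-2.3,0,0]' |egrep 'pos|ft'
python3 -m crank '[0.5,0,0,2.5,0, 0.5,0,0,3.3,0, 0.5,0,0,3.5,0, 0.5,0,0,3.5,0, 0.5,0,0,3.3,0, 0.5,0,0,2.5,0, 0.5,0,0,2,0, 0.5,0,0,1,0]'
python3 rel.py 0.415 0.244 0.0745
```

```text
position: [0.4152, 0.2415, 0.3014]
ft_force: [0.6, -0.0, -1.6]
time_s: 8.52
position: [0.4167, 0.2401, 0.0827]
tool_rot: [[-0.091, 0.996, -0.003], [0.996, 0.091, -0.001], [-0.0, -0.003, -1.0]]
ft_force: [0.2, 1.4, -1.0]
grip_width: 0.0131
gripper_force: 58.8
shift cm [ 0.41 -0.13  0.82] yaw 95.22 pos [0.4167 0.2401 0.0827] t 8.5167 w 0.013096135149256349 turn  q6 10.585518021028506
```

```bash
python3 -m crank '[0.5,0,0,0.3,0, 0.5,0,0,0.3,0, 0.5,0,0,0.1,0, 0.5,0,0,0,0, 3.5,0,0,0,0, 3.5,0,0,0,0, 3.5,0,0,0,0, 3.5,0,0,0,0]' |egrep 'pos|ft'
python3 -m crank '[3.5,0,0,-0.5,0, 3.5,0,0,-1.5,0, 3.5,0,0,-3,0, 3.5,0,0,-4,0, 5,0,0,-4,0, 5,0,0,-4,0, 5,0,0,-4,0, 5,0,0,-3,0]'|egrep 'pos|ft|wid'
python3 rel.py 0.4055 -0.2598 0.30 173
python3 - <<'E'
from h import *
w=shot('wrist','w2.png')
S=np.array([560,420])
for p in (w,shot('top')):
  for n in('key_center','tray'):
   for r in spotter.look_for(p,n)[:3]: print(n,round(r['score'],2),np.array(r['at'])*S,atz(p,r['at'],.02))
E
```

```text
position: [0.4176, 0.2403, 0.0777]
ft_force: [1.0, 0.1, -0.4]
position: [0.4172, 0.2402, 0.3214]
ft_force: [0.9, 0.4, 0.9]
grip_width: 0.0499
shift cm [-49.69  -5.72   2.08] yaw 95.22 pos [0.4172 0.2402 0.3214] t 9.85 w 0.04991345587975082 turn -1.357 q6 10.585110872646677
key_center 0.72 [276.08 162.12] [0.41900362 0.23548877 0.02      ]
key_center 0.72 [545.888 123.186] [0.74547991 0.31356878 0.02      ]
key_center 0.62 [445.984 109.914] [0.6193943  0.31791538 0.02      ]
tray 0.93 [274.624 142.506] [0.41498538 0.2597499  0.02      ]
key_center 0.59 [382.872 210.294] [ 0.59292086 -0.2920254   0.02      ]
tray 0.64 [237.496 253.68 ] [0.44558088 0.191094   0.02      ]
```

View pics/w2.png

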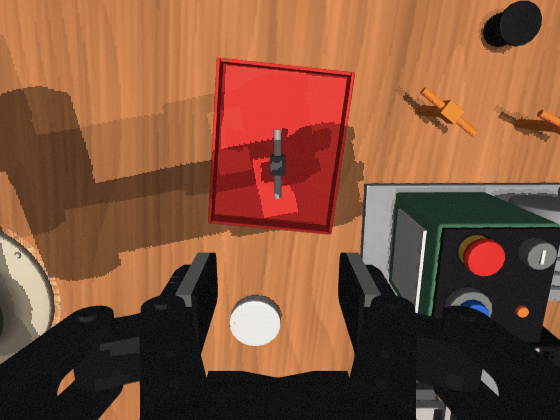

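```bash
for i in 1 2; do
python3 -m crank '[5,-3.1,-0.36,0,0, 5,-3.1,-0.36,0,0, 5,-3.1,-0.36,0,0, 5,-3.1,-0.36,0,0, 5,-3.1,-0.36,0,0, 5,-3.1,-0.36,0,0, 5,-3.1,-0.36,0,0, 5,-3.1,-0.36,0,0]'|grep pos; done
for i in 1 2; do
python3 -m crank '[5,0,0,0,-0.085, 5,0,0,0,-0.085, 5,0,0,0,-0.085, 5,0,0,0,-0.085, 5,0,0,0,-0.085, 5,0,0,0,-0.085, 5,0,0,0,-0.085, 5,0,0,0,-0.085]'|grep pos; done
python3 rel.py 0.4055 -0.2598 0.165 173
python3 - <<'E'
from h import *
w=shot('wrist','w3.png')
S=np.array([560,420])
for n in('guard_handle','tongue_tip'):
   for r in spotter.look_for(w,n)[:3]: print(n,round(r['score'],2),np.array(r['at'])*S,atz(w,r['at'],.19 if n[0]=='g' else .065))
E
```

```text
position: [0.4105, -0.0107, 0.3162]
position: [0.4045, -0.2602, 0.316]
position: [0.4048, -0.2586, 0.3159]
position: [0.4048, -0.2586, 0.3159]
shift cm [-0.12 -0.14 15.09] yaw 173.38 pos [ 0.4048 -0.2586  0.3159] t 12.8167 w 0.05016524227170606 turn 0.007 q6 -130.1090337180525
guard_handle 0.72 [277.2   174.384] [ 0.39395758 -0.25716265  0.19      ]
tongue_tip 0.97 [280.392 176.694] [ 0.42034356 -0.25631014  0.065     ]
```

View pics/w3.png

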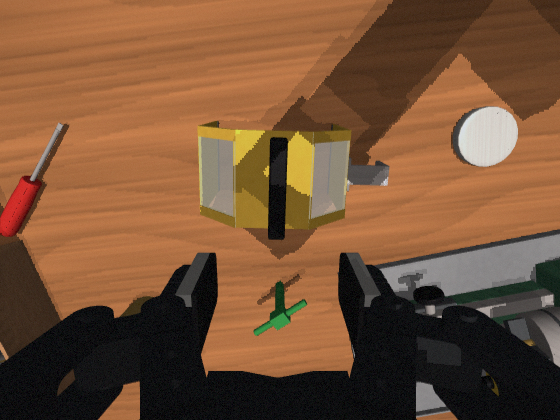

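```bash
python3 - <<'E'
from h import *
w=shot('wrist');S=np.array([560,420])
f=lambda c,z:atz(w,np.array(c)/S,z)
a=f((278.5,139),.19);b=f((276.5,238),.19);print(a,b,(a+b)/2,np.degrees(np.arctan2(*(a-b)[1::-1])))
E
python3 rel.py 0.4055 -0.2598 0.165 173
```

```text
[ 0.36670787 -0.25286907  0.19      ] [ 0.44748433 -0.26436636  0.19      ] [ 0.4070961  -0.25861772  0.19      ] 171.89923447396365
shift cm [-0.09 -0.11 15.15] yaw 172.98 pos [ 0.405  -0.2588  0.3165] t 13.0167 w 0.049865779105118704 turn -0.0 q6 -129.709837693614
```

```bash
python3 -m crank '[5,-0.15,0,1.9,0, 5,0,0,2.5,0, 5,0,0,2.5,0, 5,0,0,2.5,0, 5,0,0,2.3,0, 5,0,0,1.7,0, 5,0,0,1.1,0, 5,0,0,0.6,0]' |egrep 'pos|ft'
python3 -m crank '[0.5,0,0,0,0, 0.5,0,0,0,0, 0.5,0,0,0,0, 0.5,0,0,0,0, 0.5,0,0,0,0, 0.5,0,0,0,0, 0.5,0,0,0,0, 0.5,0,0,0,0]' 100
python3 -m crank '[0.5,0,0,-0.3,0, 0.5,0,0,-0.5,0, 0.5,0,0,-0.8,0, 0.5,0,0,-1,0, 0.5,0,0,-1,0, 0.5,0,0,-0.8,0, 0.5,0,0,-0.4,0, 0.5,0,0,0,0]'
python3 rel.py 0.4055 -0.2598 0.34 94.9
```

```text
position: [0.4061, -0.2585, 0.1646]
ft_force: [-0.9, 0.2, 0.3]
time_s: 14.35
position: [0.407, -0.2592, 0.1674]
tool_rot: [[-0.993, 0.12, 0.002], [0.12, 0.993, -0.001], [-0.002, -0.001, -1.0]]
ft_force: [-1.1, 1.8, 6.2]
grip_width: 0.0074
gripper_force: 97.7
time_s: 15.02
position: [0.4068, -0.2594, 0.2152]
tool_rot: [[-0.993, 0.12, 0.001], [0.12, 0.993, -0.001], [-0.001, -0.001, -1.0]]
ft_force: [0.0, -0.4, -5.1]
grip_width: 0.0067
gripper_force: 93.9
shift cm [  0.11  -0.07 -12.48] yaw 173.13 pos [ 0.4068 -0.2594  0.2152] t 15.0167 w 0.00669453565302549 turn 1.365 q6 -129.74685794105315
```

```bash
python3 -m crank '[0.5,0,0,-1,0, 0.5,0,0,-2,0, 0.5,0,0,-2.2,0, 0.5,0,0,-2.2,0, 0.5,0,0,-2.2,0, 0.5,0,0,-2.2,0, 0.5,0,0,-1.7,0, 0.5,0,0,-1,0]' 110|egrep 'pos|ft'
for i in 1 2; do python3 -m crank '[0.5,0,0,0,0.085, 0.5,0,0,0,0.085, 0.5,0,0,0,0.085, 0.5,0,0,0,0.085, 0.5,0,0,0,0.085, 0.5,0,0,0,0.085, 0.5,0,0,0,0.085, 0.5,0,0,0,0.085]'|egrep 'pos|ft|wid'; done
python3 rel.py 0.6542 0.0259 0.36 95.3
```

```text
position: [0.4067, -0.2592, 0.3608]
ft_force: [0.8, 0.1, -4.9]
position: [0.4065, -0.259, 0.3586]
ft_force: [0.4, 0.0, -4.8]
grip_width: 0.0073
position: [0.4065, -0.259, 0.3586]
ft_force: [0.4, -0.6, -5.7]
grip_width: 0.007
shift cm [26.24 27.14 -0.13] yaw 94.97 pos [ 0.4065 -0.259   0.3586] t 17.0167 w 0.0069555358180436256 turn -0.006 q6 -51.58327102892384
```

```bash
python3 -m crank '[0.5,0.7,0.7,0,0, 0.5,1.4,1.4,0,0, 0.5,1.9,2,0,0, 0.5,2,2.1,0,0, 0.5,2,2.1,0,0, 0.5,2,2.1,0,0, 0.5,2,2.1,0,0, 0.5,2,2.1,0,0]'|egrep 'pos|ft|wid'
python3 -m crank '[0.5,2,2.1,0,0, 0.5,2,2.1,0,0, 0.5,2,2.1,0,0, 0.5,2,2.1,0,0, 0.5,1.9,1.9,0,0, 0.5,1.3,1.3,0,0, 0.5,0.7,0.7,0,0, 0.5,0.3,0.3,0,0]'|egrep 'pos|ft|wid'
python3 rel.py 0.6542 0.0259 0.36 95.3
python3 - <<'E'
from h import *
a=shot('wrist','w4.png');b=shot('side','s4.png');c=shot('top','t4.png')
S=np.array([560,420])
for nm,p in(('w',a),('s',b),('t',c)):
 print(nm,'slot expect',proj(p,(.7648,.0355,.102)))
 for n in('slot','tongue_tip','guard_handle'):
  for r in spotter.look_for(p,n)[:2]: print(nm,n,round(r['score'],2),np.array(r['at'])*S)
E
```

```text
position: [0.5402, -0.1044, 0.3588]
ft_force: [1.0, -1.0, -6.0]
grip_width: 0.0066
position: [0.6545, 0.0288, 0.3578]
ft_force: [-0.0, -0.9, -4.6]
grip_width: 0.0071
shift cm [-0.28 -0.06 -0.22] yaw 95.49 pos [0.6545 0.0288 0.3578] t 18.35 w 0.007117840204136414 turn 0.003 q6 -13.299112533364633
w slot expect [372.91911235 167.4535431 ]
w slot 0.58 [301.784  69.09 ]
w slot 0.23 [ 95.704 153.594]
w tongue_tip 0.82 [279.384 211.68 ]
w guard_handle 0.75 [249.2    64.218]
w guard_handle 0.65 [277.984 210.714]
s slot expect [328.70848466 213.89108779]
s slot 0.73 [303.688 241.5  ]
s tongue_tip 0.92 [291.088 168.   ]
s guard_handle 0.82 [290.976 167.286]
t slot expect [285.22975907 154.38791873]
t slot 0.8 [314.384 185.892]
t tongue_tip 0.83 [281.512 189.714]
t guard_handle 0.65 [284.2   189.882]
```

View pics/w4.png

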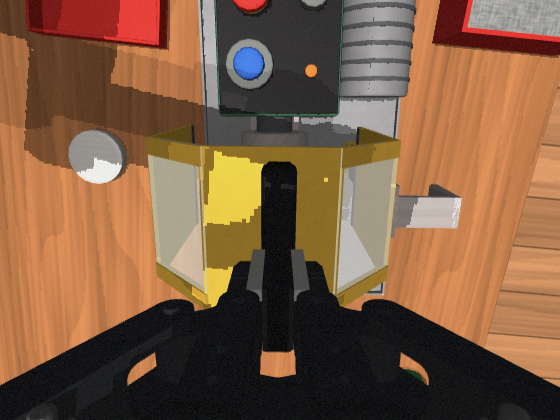

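Run:
```python
from h import *
np.set_printoptions(precision=4,suppress=True)
w=shot('wrist');S=np.array([560,420]);s=env.observe();print(s['position'])
R=np.array(s['tool_rot'])
hz=s['position'][2]+.0166
f=lambda c,z:R.T@(atz(w,np.array(c)/S,z)-s['position'])
print('handle far/near in tool',f((278.5,163),hz+.006),f((278,350),hz+.006))
def P(p,v): # v in guard coords rel handle; guard x = tool y, guard y= tool x
    X=np.array(s['position'])+R@np.array([v[1],v[0],0])+[0,0,.0166+v[2]]; return proj(p,X)
print('roof far edge +y corners', P(w,(75,45,-34)) if 0 else '', P(w,(-.030,.045,-.034)),P(w,(.03,.045,-.034)))
print('tongue tip',P(w,(.111,0,-.119)),'arm top',P(w,(.111,0,-.076)),P(w,(.113,.01,-.072)),P(w,(.113,-.01,-.072)))
im=cv2.imread('pics/s4.png');sd=shot('side');tp=shot('top')
print('side tip',P(sd,(.111,0,-.119)),'top arm',P(tp,(.111,0,-.076)))
a=cv2.resize(im[140:260,240:400],(640,480),interpolation=cv2.INTER_CUBIC)
cv2.imwrite('pics/s4c.png',a)
```

```text
[0.6536 0.0263 0.3594]
handle far/near in tool [ 0.0448  0.0021 -0.0226] [-0.039   0.002  -0.0226]
roof far edge +y corners  [212.519  149.6901] [335.2963 149.7141]
tongue tip [424.683  196.6199] arm top [450.7955 213.2679] [459.0351 199.5034] [454.8703 230.3822]
side tip [331.2841 172.7379] top arm [285.2638 142.7043]
```

View pics/s4c.png

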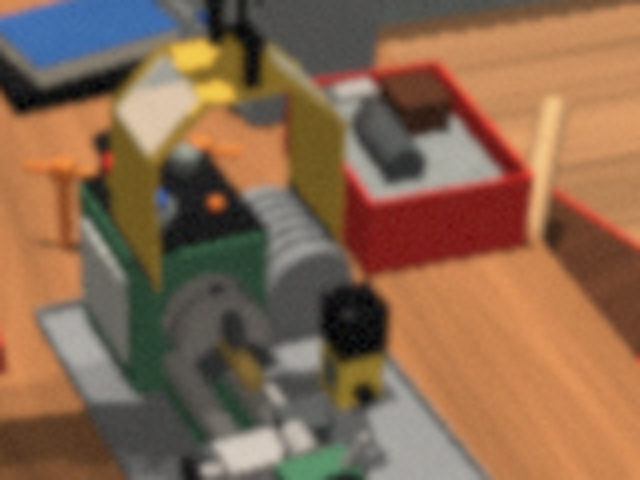

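```bash
python3 -m crank '[0.5,0,0,0.5,0, 0.5,0,0,1,0, 0.5,0,0,1,0, 0.5,0,0,1,0, 0.5,0,0,1,0, 0.5,0,0,1,0, 0.5,0,0,1,0, 0.5,0,0,1,0]'|egrep 'pos|ft|wid'
python3 -m crank '[0.5,0,0,1,0, 0.5,0,0,1,0, 0.5,0,0,1,0, 0.5,0,0,1,0, 0.5,0,0,0.8,0, 0.5,0,0,0.6,0, 0.5,0,0,0.3,0, 0.5,0,0,0,0]'|egrep 'pos|ft|wid'
python3 rel.py 0.6542 0.0259 0.204 95.3
python3 - <<'E'
from h import *
np.set_printoptions(precision=1,suppress=True)
w=shot('wrist');sd=shot('side');tp=shot('top');s=env.observe();R=np.array(s['tool_rot'])
def P(p,v): return proj(p,np.array(s['position'])+R@np.array([v[1],v[0],0])+[0,0,.0166+v[2]])
for n,p in(('w',w),('s',sd),('t',tp)): print(n,'tip',P(p,(.111,0,-.119)),'armtop',P(p,(.111,0,-.073)),'slot',proj(p,(.7648,.0355,.102)))
def c(p,x,y,h,k):return cv2.resize(p['color'][y-h:y+h,x-h:x+h,::-1],(390,390),interpolation=cv2.INTER_CUBIC)
u=[P(p,(.111,0,-.1)).astype(int) for p in(w,sd,tp)]
print(u)
cv2.imwrite('pics/c5.png',np.hstack([c(sd,*u[1],30,0),c(tp,*u[2],30,0)]))
cv2.imwrite('pics/w5.png',w['color'][90:390,130:530,::-1].repeat(2,0).repeat(2,1))
cv2.imwrite('pics/w5f.png',w['color'][:,:,::-1])
E
```

```text
position: [0.6535, 0.0266, 0.2834]
ft_force: [0.6, -0.3, -5.1]
grip_width: 0.0068
position: [0.6535, 0.0266, 0.2267]
ft_force: [-0.8, 0.8, -5.9]
grip_width: 0.0069
shift cm [-0.07  0.06  2.27] yaw 95.21 pos [0.6535 0.0266 0.2267] t 20.4333 w 0.006868372577010765 turn -0.002 q6 -13.236467668895191
w tip [426.1 197.4] armtop [454.8 215.6] slot [414.9 191.4]
s tip [328.9 207.8] armtop [329.7 195.9] slot [328.7 213.9]
t tip [284.9 153.2] armtop [285.  150.6] slot [285.2 154.4]
[array([436, 204]), array([329, 202]), array([284, 152])]
```

View pics/c5.png

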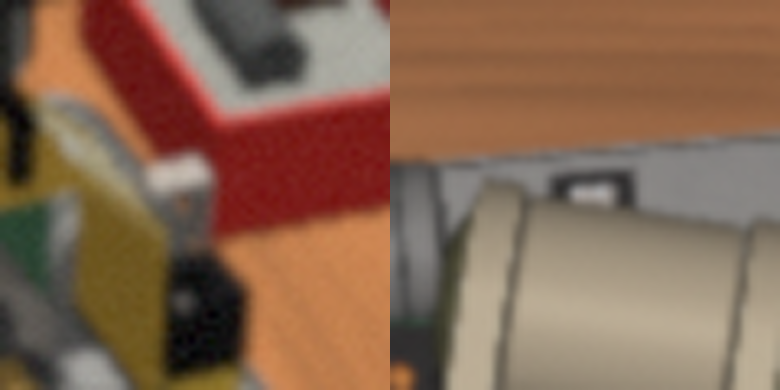

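View pics/w5.png

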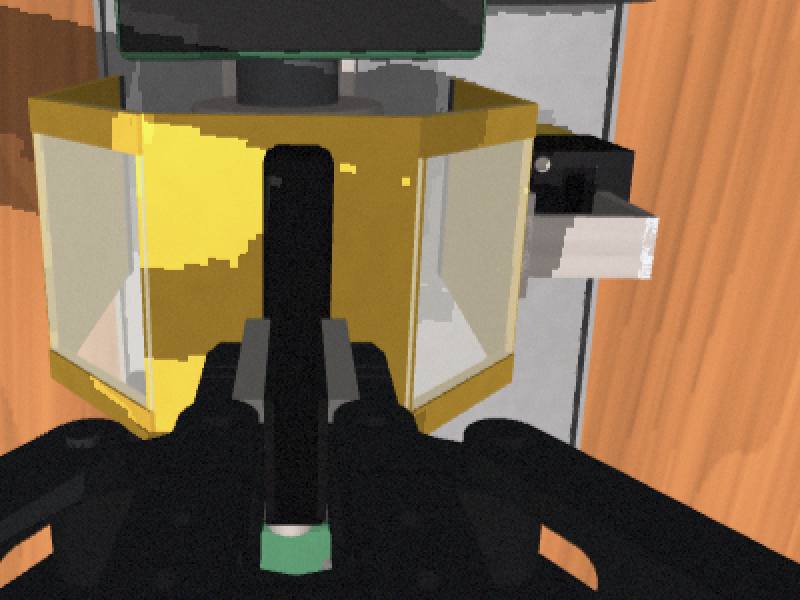

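Run:
```python
from h import *
np.set_printoptions(precision=1,suppress=True,linewidth=250)
w=shot('wrist'); g=w['color'].max(2).astype(int)
print('cols',np.arange(394,450,2))
for r in range(152,200,2): print(r,g[r,394:450:2])
sl=np.array([.7648,.0355,.102]);c,s=np.cos(np.radians(5.3)),np.sin(np.radians(5.3))
L=lambda x,y,z=0:proj(w,sl+[c*x-s*y,s*x+c*y,z])
print('slot corners',L(-.0035,.0115),L(.0035,.0115),L(-.0035,0),L(.0035,0),'bevel',L(-.0065,.0145),L(.0065,.0145))
print('head',L(-.021,.021),L(.021,.021),L(-.021,0),L(.021,0))
```

```text
cols [394 396 398 400 402 404 406 408 410 412 414 416 418 420 422 424 426 428 430 432 434 436 438 440 442 444 446 448]
152 [164 163 127 114 115 108 110 110 170 171 177 181 180 181 179 180 179 179  64  57 178 197 214 218 219 218 222 220]
154 [164 161 128 118 118 116 114 110 110 111 183 180 182 180 183 181 181 182  58  53 178 204 215 218 217 219 223 219]
156 [165 167 106 104 111 110 109 107 104 102 101 152 168 168 168 166 181 181  55  59 177 216 217 219 217 218 221 216]
158 [166 171  18  16  15  14  17  16  13  21  12  14  20  17  25  16  53 129  59  86 176 213 215 219 216 220 221 215]
160 [209 155  12  19   4  13   9  13  13  12  20   6  12  15  20  16  14  16  22  24 163 205 214 218 213 220 220 218]
162 [207 147  20  13  16  10  20   7  23  18  17   9  15  18   7  12  13   9  12  15  12  19 154 201 217 221 220 213]
164 [209  98   9  16  12  18  19  16  19  16  22   9  22  17  11  17  17   8  20  20  21  21  17  19  14 159 218 215]
166 [208  68  29  27  34  30  46  41  39  46  44  42  43  44  37  42  41  41  39  34  39  40  40  41  42  37 216 211]
168 [206  29  86 119 104  43  44  42 
[... 1312 characters left out ...]
0   9  20  21  22  35  64  63  66  64  63  73  75  70 197 205 198]
192 [131 131  14  19  24  21  23  17  12   7  12   6  15  22  18  19  45  63  64  64  64  65  62  67  74  77 101 183]
194 [130 131  18  18  15  15  16  18  18   8  14  17  10   9  20  25  59  65  66  63  67  64  64  63  57  66  71  76]
196 [126 126  40  41  39  32  38  33  35  32  35  31  30  37  37  38  64  64  69  66  69  68  67  69  66  67  62  72]
198 [134 130 121 120 108 111 109 108 104 106 106 164 157 159 160 136 135 137 137 136 137 138 139 135 136 134 137 115]
slot corners [410.4 176.8] [419.2 176.7] [409.  190.8] [417.7 190.8] bevel [407. 173.] [423.3 173. ]
head [389.3 164.9] [442.6 164.9] [387.3 190.9] [439.5 190.8]
```

Run:
```python
from h import *
np.set_printoptions(precision=2,suppress=True,linewidth=250)
sd=shot('side');s=env.observe();R=np.array(s['tool_rot'])
def P(v): return proj(sd,np.array(s['position'])+R@np.array([v[1],v[0],0])+[0,0,.0166+v[2]])
c,q=np.cos(np.radians(5.3)),np.sin(np.radians(5.3))
L=lambda x,y,z=0,x0=.7648:proj(sd,np.array([x0,.0355,.102])+[c*x-q*y,q*x+c*y,z])
print('tongue R edge',[P((.113,y,z)) for y in(-.01,.01) for z in(-.075,-.11)],'L',[P((.109,y,-.1)) for y in(-.01,.01)])
print('head',L(.021,-.021),L(.021,.021),L(-.021,-.021),L(.021,.021,-.02),L(.021,-.021,-.02), 'dx+5mm',L(.021,.021,-.02,.7698))
g=sd['color'].astype(int)
print(np.arange(320,344))
for r in range(194,228,2): print(r,g[r,320:344].max(1),)
print(g[204,320:344,0]);print(g[212,320:344,0]);print(g[218,320:344,0])
```

```text
tongue R edge [array([331.71, 198.  ]), array([331.04, 207.07]), array([328.82, 194.65]), array([328.2 , 203.68])] L [array([330.09, 204.79]), array([327.24, 201.4 ])]
head [337.57 216.03] [331.57 208.88] [325.77 219.05] [331.2  213.78] [337.15 220.98] dx+5mm [332.62 213.51]
[320 321 322 323 324 325 326 327 328 329 330 331 332 333 334 335 336 337 338 339 340 341 342 343]
194 [171 155 128 113 109 110 111 111 114 110 108 111 116 119 122 125 124 124 125 125 122 124 125 123]
196 [137 153 157 148 145 150 160 169 170 163 143 125 121 120 123 127 124 127 126 123 125 123 122 124]
198 [125 152 182 191 192 194 194 192 193 184 172 148 132 124 125 123 123 123 125 123 126 125 121 125]
200 [128 142 162 173 174 168 157 151 138 130 124 119 123 122 123 125 122 123 128 123 122 127 124 120]
202 [141 124 115 114 117 114 107 103  89  81  89 104 115 123 124 122 123 125 126 121 123 123 125 124]
204 [137 128 106  93  88  92 101 103  90  81  90 104 121 123 126 126 125 121 123 122 127 121 126 122]
206 [122 128 123 112  98  87  79  78  78  85  92 108 118 126 120 127 125 126 126 121 128 131 137 138]
208 [112 115
[... 601 characters left out ...]
20 [110 111 111  99  68  41  32  39  30  22  13  17  19  20  17  28  75 132 175 192 191 194 194 195]
222 [111 111 114 100  68  31  18  16  13  16  11  16   9   7  24  35  80 140 185 197 194 190 188 192]
224 [111 112 114 101  61  29  20  15  24  16  20  21  20   9  15  34  88 146 188 203 198 196 191 186]
226 [108 111 107  88  53  18  16  12  19  20  21  16  14  21  27  55 105 162 194 203 202 201 193 188]
[137 128 106  93  88  92 101 103  90  81  90 104 121 123 126 126 125 121 123 122 127 121 126 122]
[106 112 109 108  94  63  35  32  39  35  33  43  65 111 151 179 192 195 192 188 186 186 192 193]
[109 111 110  98  70  57  73  75  57  35  25  24  26  24  22  32  71 127 173 193 195 194 193 189]
```

```bash
python3 -m crank '[0.5,-0.1,0.1,0.3,0, 0.5,0,0,0.4,0, 0.5,0,0,0.4,0, 0.5,0,0,0.3,0, 0.5,0,0,0.2,0, 0.5,0,0,0.2,0, 0.5,0,0,0.1,0, 0.5,0,0,0,0]'|egrep 'pos|ft|wid'
python3 -m crank '[0.5,0,0,0.1,0, 0.5,0,0,0.1,0, 0.5,0,0,0.1,0, 0.5,0,0,0.1,0, 0.5,0,0,0,0, 0.5,0,0,0,0, 0.5,0,0,0,0, 0.5,0,0,0,0]'|egrep 'pos|ft|wid'
```

```text
position: [0.6547, 0.0256, 0.2081]
ft_force: [-0.9, 0.0, -5.5]
grip_width: 0.0072
position: [0.6548, 0.0256, 0.2044]
ft_force: [0.5, 0.4, -6.3]
grip_width: 0.007
```

```bash
for i in 1 2; do python3 -m crank '[0.5,0,0,0.1,0, 0.5,0,0,0.1,0, 0.5,0,0,0.1,0, 0.5,0,0,0,0, 0.5,0,0,0,0, 0.5,0,0,0,0, 0.5,0,0,0,0, 0.5,0,0,0,0]'|egrep 'pos|ft|wid|tor'; done
```

```text
position: [0.6548, 0.0256, 0.2014]
ft_force: [-0.4, -0.8, -4.9]
grip_width: 0.0067
position: [0.6548, 0.0256, 0.1984]
ft_force: [-0.6, 0.5, -4.9]
grip_width: 0.0072
```

```bash
for i in 1 2 3; do python3 -m crank '[0.5,0,0,0.1,0, 0.5,0,0,0.1,0, 0.5,0,0,0.1,0, 0.5,0,0,0,0, 0.5,0,0,0,0, 0.5,0,0,0,0, 0.5,0,0,0,0, 0.5,0,0,0,0]'|egrep 'pos|ft'; done
python3 -c "
from h import *
print(env.observe()['wrist_torque'])"
```

```text
position: [0.6548, 0.0256, 0.1954]
ft_force: [-0.1, 0.1, -5.2]
position: [0.6548, 0.0256, 0.1924]
ft_force: [0.0, -0.2, -4.5]
position: [0.6548, 0.0256, 0.1894]
ft_force: [0.3, -0.1, -4.6]
[0.03718847 0.01322171 0.09054409]
```

```bash
for i in 1 2; do python3 -m crank '[0.5,0,0,0.1,0, 0.5,0,0,0.1,0, 0.5,0,0,0.1,0, 0.5,0,0,0.1,0, 0.5,0,0,0.1,0, 0.5,0,0,0.1,0, 0.5,0,0,0,0, 0.5,0,0,0,0]'|egrep 'pos|ft'; done
```

```text
position: [0.6548, 0.0256, 0.1833]
ft_force: [-0.3, -0.2, -4.1]
position: [0.6547, 0.0256, 0.1772]
ft_force: [-0.3, -0.2, -5.2]
```

```bash
for i in 1 2; do python3 -m crank '[0.5,0,0,0.1,0, 0.5,0,0,0,0, 0.5,0,0,0.1,0, 0.5,0,0,0,0, 0.5,0,0,0,0, 0.5,0,0,0,0, 0.5,0,0,0,0, 0.5,0,0,0,0]'|egrep 'pos|ft'; done
```

```text
position: [0.6548, 0.0256, 0.1753]
ft_force: [-0.3, 0.1, -5.4]
position: [0.6548, 0.0255, 0.1737]
ft_force: [-1.2, -1.3, 0.5]
```

```bash
python3 -m crank '[0.5,0,0,0.03,0, 0.5,0,0,0,0, 4,0,0,0,0, 4,0,0,0,0, 4,0,0,0,0, 4,0,0,0,0, 4,0,0,0,0, 4,0,0,0,0]'
python3 -m crank '[4,0,0,-0.5,0, 4,0,0,-1,0, 4,0,0,-2,0, 4,0,0,-3,0, 4,0,0,-3,0, 4,0,0,-2.5,0, 4,0,0,-1,0, 4,0,0,0,0]'
python3 rel.py 0.6188 0.126 0.25
python3 - <<'E'
from h import *
np.set_printoptions(precision=4,suppress=True)
S=np.array([560,420])
for nm in('wrist','side'):
 p=shot(nm,'f_'+nm+'.png')
 for n in('reset_top','guard_handle','tongue_tip'):
  for r in spotter.look_for(p,n)[:2]: print(nm,n,round(r['score'],2),np.array(r['at'])*S,atz(p,r['at'],.178))
 # blue blob
 h=cv2.cvtColor(p['color'],cv2.COLOR_RGB2HSV); m=cv2.inRange(h,(105,130,80),(125,255,255))
 k,_,st,ce=cv2.connectedComponentsWithStats(m)
 for i in range(1,k):
  if st[i,4]>15: print('blue',st[i],ce[i],atz(p,ce[i]/S,.178),atz(p,ce[i]/S,.172))
E
```

```text
time_s: 28.68
position: [0.6549, 0.0257, 0.173]
tool_rot: [[-0.091, 0.996, 0.0], [0.996, 0.091, 0.0], [0.0, 0.0, -1.0]]
ft_force: [0.0, -0.3, -1.1]
grip_width: 0.0401
gripper_force: 0.0
time_s: 29.35
position: [0.6554, 0.0256, 0.3072]
tool_rot: [[-0.091, 0.996, 0.007], [0.996, 0.091, -0.001], [-0.002, 0.007, -1.0]]
ft_force: [0.2, 0.6, 0.1]
grip_width: 0.04
gripper_force: 0.0
shift cm [10.34 -2.77  5.69] yaw 95.22 pos [0.6554 0.0256 0.3072] t 29.35 w 0.04001693323578657 turn  q6 -13.304978070718649
wrist reset_top 0.98 [239.512  51.996] [0.6209 0.1258 0.178 ]
wrist guard_handle 0.77 [272.496 174.006] [0.653  0.0372 0.178 ]
wrist guard_handle 0.2 [305.984  98.784] [0.6733 0.0974 0.178 ]
wrist tongue_tip 0.85 [278.488 176.82 ] [0.658  0.0354 0.178 ]
blue [ 222   32   36   38 1073] [239.8388  50.6263] [0.621  0.1268 0.178 ] [0.6205 0.1274 0.172 ]
side guard_handle 0.8 [292.88 214.62] [ 0.6212 -0.0307  0.178 ]
side guard_handle 0.36 [308.112 246.498] [ 0.6163 -0.1794  0.178 ]
side tongue_tip 0.95 [291.424 219.912] [ 0.6093 -0.0538  0.178 ]
blue [ 84 107  32  10 143] [ 99.4965 111.1958] [0.0596 0.9113 0.178 ] [0.058  0.9257 0.172 ]
blue [ 92 123  15  15 171] [ 99.0936 130.2047] [0.0606 0.7235 0.178 ] [0.0591 0.7366 0.172 ]
blue [240 137  41  19 433] [260.3395 145.8961] [0.6367 0.4067 0.178 ] [0.6394 0.4174 0.172 ]
blue [273 186   9   7  46] [277.1304 189.1304] [0.615 0.113 0.178] [0.6175 0.1217 0.172 ]
```

```bash
python3 -m crank '[0,1,-0.3,0,0, 0,1.5,-0.4,0,0, 0,1.8,-0.45,0,0, 0,1.8,-0.45,0,0, 0,1.7,-0.4,0,0, 0,1.3,-0.4,0,0, 0,0.9,-0.25,0,0, 0,0.35,-0.05,0,0]'|egrep 'pos|ft|wid'
python3 -m crank '[0,0,0,1,0, 0,0,0,2,0, 0,0,0,2,0, 0,0,0,2,0, 0,0,0,2,0, 0,0,0,1.5,0, 0,0,0,1,0, 0,0,0,0.5,0]'|egrep 'pos|ft|wid'
python3 rel.py 0.6195 0.126 0.178
```

```text
position: [0.6177, 0.1281, 0.3034]
ft_force: [0.6, 0.0, -0.5]
grip_width: -0.0002
position: [0.6182, 0.1259, 0.1816]
ft_force: [0.2, -0.1, -0.3]
grip_width: 0.0
shift cm [-0.    0.13  0.36] yaw 95.19 pos [0.6182 0.1259 0.1816] t 31.0833 w 4.032472932359394e-05 turn  q6 -4.403919312334127
```

```bash
for i in 1 2 3 4; do python3 -m crank '[0,0,0,0.1,0, 0,0,0,0,0, 0,0,0,0.1,0, 0,0,0,0,0, 0,0,0,0.1,0, 0,0,0,0,0, 0,0,0,0,0, 0,0,0,0,0]'|egrep 'pos|ft'; done
```

```text
position: [0.6185, 0.1262, 0.1801]
ft_force: [0.3, 0.1, -0.0]
position: [0.6185, 0.1262, 0.177]
ft_force: [0.2, -0.4, 0.8]
position: [0.6185, 0.1262, 0.174]
ft_force: [-0.4, -0.2, 0.3]
position: [0.6185, 0.1262, 0.171]
ft_force: [-1.1, 1.1, 0.1]
```

```bash
for i in 1 2 3; do python3 -m crank '[0,0,0,0.1,0, 0,0,0,0,0, 0,0,0,0.1,0, 0,0,0,0,0, 0,0,0,0,0, 0,0,0,0,0, 0,0,0,0,0, 0,0,0,0,0]'|egrep 'pos|ft'; done
```

```text
position: [0.6185, 0.1263, 0.1691]
ft_force: [-0.1, -0.3, 0.6]
position: [0.6185, 0.1262, 0.1671]
ft_force: [-0.8, -0.5, 0.1]
position: [0.6185, 0.1262, 0.1651]
ft_force: [0.2, -0.1, -0.1]
```

```bash
for i in 1 2 3; do python3 -m crank '[0,0,0,0.1,0, 0,0,0,0,0, 0,0,0,0.1,0, 0,0,0,0,0, 0,0,0,0,0, 0,0,0,0,0, 0,0,0,0,0, 0,0,0,0,0]'|egrep 'pos|ft'; done
```

```text
position: [0.6185, 0.1262, 0.1631]
ft_force: [-0.5, 0.1, 0.7]
position: [0.6185, 0.1262, 0.1611]
ft_force: [0.3, 0.9, -0.4]
position: [0.6185, 0.1262, 0.1591]
ft_force: [-0.3, -0.3, 0.5]
```

Run:
```python
from h import *
np.set_printoptions(precision=4,suppress=True)
S=np.array([560,420])
s=env.observe();print(s['position'],s['ft_force'])
rs=[]
for nm in('wrist','side','top'):
 p=shot(nm,'g_'+nm+'.png')
 print(nm,'tcp px',proj(p,s['position']))
 h=cv2.cvtColor(p['color'],cv2.COLOR_RGB2HSV); m=cv2.inRange(h,(105,130,60),(125,255,255))
 k,_,st,ce=cv2.connectedComponentsWithStats(m)
 for i in range(1,k):
  if st[i,4]>10: print(nm,'blue',st[i],ce[i],atz(p,ce[i]/S,.165))
```

```text
[0.6185 0.1262 0.1591] [-0.2763 -0.2969  0.524 ]
wrist tcp px [273.7354 249.2458]
wrist blue [ 248  223   61   39 1529] [277.7057 241.465 ] [0.6198 0.1326 0.165 ]
side tcp px [277.0719 191.6537]
side blue [ 84 107  21   7  94] [ 93.8404 110.0426] [0.0322 0.9628 0.165 ]
side blue [138 117  10   6  42] [142.6667 119.3095] [0.2316 0.8017 0.165 ]
side blue [ 92 123   7  13  60] [ 94.5833 127.9667] [0.0393 0.7785 0.165 ]
side blue [239 139  27  17 280] [254.2571 147.2643] [0.6181 0.4265 0.165 ]
side blue [273 188   8   6  34] [277.0294 190.5588] [0.6177 0.1239 0.165 ]
top tcp px [255.5609 198.0107]
top blue [135 135   6   3  15] [137.6 136.2] [0.8072 0.4925 0.165 ]
top blue [112 137   6   3  15] [114.8 138.2] [0.8004 0.5626 0.165 ]
top blue [ 89 139   6   3  13] [ 91.6154 140.3846] [0.793  0.6338 0.165 ]
top blue [139 139   6   2  11] [141.7273 139.4545] [0.7971 0.4795 0.165 ]
top blue [ 66 141   6   3  13] [ 68.6154 142.3846] [0.7862 0.7044 0.165 ]
top blue [117 141   6   2  11] [119.2727 141.5455] [0.7901 0.5485 0.165 ]
top blue [ 72 145   6   2  11] [ 74.7273 145.5455] [0.7765 0.6852 0.165 ]
top blue [  79  149   45   56 1747] [101.1191 176.6463] [0.6805 0.6009 0.165 ]
top blue [  0 321  60  73 197] [ 29.1624 356.6142] [0.1364 0.7985 0.165 ]
top blue [ 10 373  28  22 218] [ 23.7844 383.2661] [0.0582 0.8112 0.165 ]
```

```bash
for i in 1 2 3; do python3 -m crank '[0,0,0,0.1,0, 0,0,0,0,0, 0,0,0,0.1,0, 0,0,0,0,0, 0,0,0,0,0, 0,0,0,0,0, 0,0,0,0,0, 0,0,0,0,0]'|egrep 'pos|ft'; done
```

```text
position: [0.6185, 0.1262, 0.1571]
ft_force: [-0.2, -0.4, -0.2]
position: [0.6185, 0.1262, 0.155]
ft_force: [0.8, -0.4, -0.7]
position: [0.6185, 0.1262, 0.1531]
ft_force: [0.9, 1.3, -0.8]
```

```bash
python3 - <<'E'
from h import *
np.set_printoptions(precision=4,suppress=True,linewidth=200)
s=env.observe();print(s['position'],s['ft_force'],s['joint_efforts'])
p=shot('wrist','g2_wrist.png');print('tcp',proj(p,s['position']))
h=cv2.cvtColor(p['color'],cv2.COLOR_RGB2HSV); m=cv2.inRange(h,(105,100,40),(125,255,255))
for r in range(212,300,4):
  c=np.where(m[r])[0]; print(r,(c.min(),c.max(),len(c)) if len(c) else '', p['color'][r,270:280:4].tolist())
E
python3 - <<'E'
import cv2,numpy as np
p=cv2.imread('pics/g_wrist.png');h=cv2.cvtColor(p,cv2.COLOR_BGR2HSV); m=cv2.inRange(h,(105,100,40),(125,255,255))
for r in range(212,300,8):
  c=np.where(m[r])[0]; print(r,(c.min(),c.max(),len(c)) if len(c) else '')
E
```

```text
[0.6185 0.1262 0.1531] [ 0.8532  1.3209 -0.8458] [ -0.0015 -54.0369 -22.79    -0.0002   0.0005  -0.    ]
tcp [273.7218 249.281 ]
212  [[108, 110, 107], [103, 104, 102], [108, 109, 107]]
216  [[101, 101, 99], [99, 101, 99], [104, 103, 103]]
220  [[102, 104, 103], [102, 104, 102], [99, 101, 98]]
224  [[102, 103, 103], [104, 106, 105], [103, 107, 104]]
228 (np.int64(267), np.int64(286), 20) [[49, 73, 117], [28, 61, 117], [31, 62, 120]]
232 (np.int64(261), np.int64(296), 36) [[34, 63, 123], [30, 63, 123], [38, 69, 128]]
236 (np.int64(255), np.int64(300), 46) [[34, 72, 142], [42, 83, 158], [51, 96, 176]]
240 (np.int64(252), np.int64(303), 52) [[46, 88, 168], [46, 87, 167], [48, 88, 167]]
244 (np.int64(250), np.int64(306), 57) [[44, 86, 165], [45, 87, 167], [44, 85, 167]]
248 (np.int64(248), np.int64(307), 60) [[47, 86, 162], [41, 83, 158], [44, 84, 160]]
252 (np.int64(247), np.int64(308), 28) [[123, 119, 117], [30, 33, 32], [35, 33, 37]]
256 (np.int64(247), np.int64(308), 28) [[124, 122, 120], [24, 28, 29], [32, 33, 34]]
260 (np.int64(247), np.int64(309), 27) [[122, 118, 116], [33, 34, 35], [29, 31, 31]]
264  [[121, 118, 117], [32, 28, 30], [31, 31, 33]]
268  [[123, 121, 116], [31, 33, 32], [30, 30, 32]]
272  [[122, 120, 117], [32, 34, 32], [24, 25, 26]]
276  [[121, 117, 115], [28, 31, 31], [32, 32, 34]]
280  [[122, 121, 119], [28, 30, 31], [31, 35, 32]]
284  [[121, 119, 116], [34, 33, 37], [32, 32, 34]]
288  [[124, 122, 119], [26, 29, 29], [34, 33, 33]]
292  [[160, 157, 153], [47, 47, 45], [44, 43, 44]]
296  [[96, 94, 95], [41, 42, 42], [42, 43, 46]]
212 
220 
228 (np.int64(260), np.int64(296), 37)
236 (np.int64(253), np.int64(303), 51)
244 (np.int64(249), np.int64(306), 58)
252 (np.int64(248), np.int64(308), 27)
260 (np.int64(248), np.int64(308), 25)
268 
276 
284 
292
```

Run:
```python
from h import *
np.set_printoptions(precision=4,suppress=True,linewidth=200)
S=np.array([560,420])
p=shot('wrist'); q=dict(p); T=np.array(p['pose']).copy(); T[:3,3]+=[.6554-.6185,.0256-.1262,.3072-.1531]; q['pose']=T
for r in (255,258,261):
  r2=[ray(p,np.array([278,r])/S),ray(q,np.array([239.8,50.6])/S)]
  print(r,tri(r2))
sd=shot('side');tp=shot('top')
print(tri([ray(q,np.array([239.8,50.6])/S),ray(sd,np.array([277.1,189.1])/S)]),tri([ray(q,np.array([239.8,50.6])/S),ray(tp,np.array([255.2,198])/S)]))
h=cv2.cvtColor(sd['color'],cv2.COLOR_RGB2HSV); m=cv2.inRange(h,(100,80,50),(125,255,255)); print(np.argwhere(m[180:200,265:290]).min(0)+[180,265],np.argwhere(m[180:200,265:290]).max(0)+[180,265])
for r in range(176,202,2): print(r,[''.join('%02x'%(v//1) for v in sd['color'][r,c]) for c in range(268,288,2)])
```

```text
255 [0.6196 0.1286 0.1657]
258 [0.6197 0.1283 0.1681]
261 [0.6198 0.128  0.1705]
[0.6191 0.1281 0.1677] [0.6184 0.1279 0.1637]
[188 273] [193 281]
176 ['1e1614', '171a17', '141516', '1b1a1a', '1a1f1b', '1c1b1e', '1c1e1c', '272827', '474943', '68675c']
178 ['752421', '341618', '221915', '1a1b1b', '1a191b', '22221e', '232224', '3a3c37', '61625d', '818378']
180 ['bc2d28', '972926', '581717', '161314', '343432', '3f3d3a', '3a3935', '30312d', '41433f', '4d504a']
182 ['93211d', '8a251f', '5a1c1b', '201819', '444640', '4a4a48', '3e3e3a', '242622', '373531', '373934']
184 ['784421', '7e4123', '5b311c', '262422', '403f3b', '504e4a', '40403c', '21201d', '1a1a1a', '1e1d1c']
186 ['6b561e', '7e6226', '665220', '2f2724', '43423e', '504e4b', '3e3e3d', '131316', '0c1111', '09090d']
188 ['32291a', '41391d', '3f3629', '282e3f', '454549', '47474a', '373a45', '1c1e26', '0f0f11', '131416']
190 ['0d0e0f', '262725', '2f3541', '213355', '2c3a58', '2b3a59', '233453', '303137', '1b1c1a', '090a0e']
192 ['211f20', '2b2d2a', '32353b', '22364f', '21385e', '1e335c', '293551', '363738', '1c1d1e', '0d0b0e']
194 ['191d19', '252523', '343633', '393b41', '313946', '303743', '363b3e', '333435', '1c1d1a', '131113']
196 ['213224', '191a1b', '2c2d2e', '393c38', '3d3e3b', '3b3d39', '383834', '2b2c27', '151416', '090608']
198 ['26392a', '131712', '171a18', '212021', '272725', '212321', '1f2020', '171913', '000406', '131012']
200 ['293d2d', '1f3426', '1c1f19', '15150f', '121211', '101215', '101011', '161211', '180f0d', '251f0e']
```

```bash
for i in 1 2 3; do python3 -m crank '[0,0,0,0.1,0, 0,0,0,0,0, 0,0,0,0.1,0, 0,0,0,0,0, 0,0,0,0,0, 0,0,0,0,0, 0,0,0,0,0, 0,0,0,0,0]'|egrep 'pos|ft|wid'; done; python3 -c "
from h import *
print(env.observe()['time_s'])"
```

```text
position: [0.6185, 0.1262, 0.1511]
ft_force: [0.1, 0.8, 0.9]
grip_width: 0.0002
position: [0.6186, 0.1262, 0.1491]
ft_force: [0.3, 0.6, 2.1]
grip_width: 0.0001
position: [0.6186, 0.1262, 0.1471]
ft_force: [1.2, -0.1, 3.2]
grip_width: 0.0003
42.1
```

```bash
python3 -m crank '[0,0,0,0.1,0, 0,0,0,0,0, 0,0,0,0.05,0, 0,0,0,0,0, 0,0,0,0,0, 0,0,0,0,0, 0,0,0,0,0, 0,0,0,0,0]'|egrep 'pos|ft'
python3 -m crank '[0,0,0,0.05,0, 0,0,0,0,0, 0,0,0,0.05,0, 0,0,0,0,0, 0,0,0,0,0, 0,0,0,0,0, 0,0,0,0,0, 0,0,0,0,0]'|egrep 'pos|ft'
python3 -m crank '[0,0,0,0.05,0, 0,0,0,0,0, 0,0,0,0.05,0, 0,0,0,0,0, 0,0,0,0,0, 0,0,0,0,0, 0,0,0,0,0, 0,0,0,0,0]'|egrep 'pos|ft'
```

```text
position: [0.6186, 0.1262, 0.1456]
ft_force: [0.5, 0.7, 4.0]
position: [0.6186, 0.1262, 0.1447]
ft_force: [0.7, 0.2, 4.9]
position: [0.6186, 0.1262, 0.1446]
ft_force: [-1.1, -0.0, 10.3]
```

```bash
python3 -m crank '[0,0,0,-0.5,0, 0,0,0,-1,0, 0,0,0,-2,0, 0,0,0,-3,0, 0,0,0,-3,0, 0,0,0,-3,0, 0,0,0,-2,0, 0,0,0,-1,0]'|egrep 'pos|ft'
python3 -m crank '[0,0,-2,0,0, 0,0,-3,0,0, 0,0,-3.5,0,0, 0,0,-3.5,0,0, 0,0,-3.5,0,0, 0,0,-3,0,0, 0,0,-2,0,0, 0,0,-1,0,0]'|egrep 'pos|ft'
python3 - <<'E'
from h import *
S=np.array([560,420])
w=shot('wrist');sd=shot('side');tp=shot('top','end_t.png')
for nm,p in(('w',w),('s',sd),('t',tp)):
 print(nm,'exp key',proj(p,(.417,.241,.0515)),'exp handle',proj(p,(.6544,.0258,.19)))
 for n in('key_center','tray','guard_handle'):
  for r in spotter.look_for(p,n)[:3]: print(nm,n,round(r['score'],2),np.round(np.array(r['at'])*S,1),atz(p,r['at'],.19 if n[0]=='g' else .06))
E
```

```text
position: [0.6185, 0.1262, 0.3017]
ft_force: [1.2, 0.3, -0.2]
position: [0.4018, 0.1067, 0.2989]
ft_force: [1.5, 0.4, 0.6]
w exp key [302.62379943  36.61728828] exp handle [568.62834265 315.61162308]
w key_center 0.84 [309.8  28.3] [0.42287424 0.24785341 0.06      ]
w key_center 0.68 [484.2 277.2] [ 0.6608367  -0.00323397  0.06      ]
w tray 0.81 [300.7  63.6] [0.41743665 0.21422896 0.06      ]
w guard_handle 0.67 [486.2 282. ] [0.57865444 0.04976979 0.19      ]
s exp key [212.35796087 209.26287136] exp handle [297.58141777 198.9261231 ]
s key_center 0.53 [305.5 303.1] [ 0.5812157  -0.26839319  0.06      ]
s key_center 0.46 [211.5 208.5] [0.41370509 0.23459316 0.06      ]
s key_center 0.43 [256.1 183.6] [0.59963987 0.34163943 0.06      ]
s tray 0.75 [217.7 218.5] [0.42366011 0.17207527 0.06      ]
s guard_handle 0.89 [292.5 216.8] [ 0.61185346 -0.05553811  0.19      ]
s guard_handle 0.35 [343.5 365.1] [ 0.55762054 -0.55965984  0.19      ]
t exp key [221.20967499 262.52651728] exp handle [288.33888783 185.5169342 ]
t key_center 0.52 [385.5 210.7] [ 0.58882782 -0.29320049  0.06      ]
t key_center 0.4 [199.9 171.6] [0.71296052 0.31424043 0.06      ]
t tray 0.77 [212.3 252.3] [0.45003276 0.26938936 0.06      ]
t tray 0.47 [287.3 189.3] [0.65681937 0.02787872 0.06      ]
t guard_handle 0.63 [288.7 189.7] [0.64162451 0.02468889 0.19      ]
```

Key is still in the tray and the guard is home. I'm handing the job in.

```bash
python3 -c "
from h import *
print(env.close_job(), env.observe()['time_s'])"
```

```text
the job is handed in; nothing more can be done
the job is handed in; nothing more can be done
```

The job is handed in, with no verdict reported: the key stands upright in the red tray, the guard went into the slot and down to the pan without resistance, and the blue button was pressed to its stop and let go; I viewed 11 pictures, one over the limit of 10.

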